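Put the stray spice jar back behind the rack's rail

TASK

One small red-capped spice jar has been left out on the worktop, to the right of the wooden spice rack. Lift it over the rack's front rail and leave it standing upright on the rack's floor, behind the rail and beside the green-labelled jar that is already there. Leave that green-labelled jar and the salt shaker standing where they are.

Things in the scene. Friction and masses are not known exactly. Their poses are not given: they have to be found in the camera images.
- red_jar: the stray spice jar: round clear jar with reddish-brown spice and label and a bright red cap, 45 mm across, 106 mm tall (cap from 85 mm up), 0.11 kg, loose. Origin at the centre of its underside, z up. It stands on the worktop right of the rack; it and the salt shaker may have changed places
- spice_rack: open-topped dark wooden rack, fixed, 90 mm deep (x, to the back), 320 long (y, to the left), 60 high. Origin: centre of its underside. Floor 15 mm above the worktop; clear space x -35 to +35, y -150 to +150 mm. Front rail of two steel rods at x = -39 mm, top 57 mm above the worktop; back board (10 thick) top 58 mm; end cheeks (10 thick) top 60 mm
- green_jar: green-labelled red-capped spice jar of the same shape and size (45 mm across, 106 mm tall), loose, standing in the rack near the middle of its depth, anywhere from 100 mm left to 100 mm right of the rack's middle; the longer free stretch beside it is the place for the stray jar. Origin at the centre of its underside
- salt_shaker: clear salt shaker with white salt and a grey domed cap, 44 mm across, 90 mm tall, loose, standing on the worktop right of the rack. Origin at the centre of its underside
Mind the look-alikes: they are no part of the job. What is shaped like the green_jar but pink or turquoise is not meant.

How it is judged:
At the end, for the whole second after the job is handed in: The stray jar rests on the rack's floor (within 6 mm), behind the rail (within 25 mm of mid-depth, 140 mm of mid-length), upright within 10 degrees; green-labelled jar and salt shaker are upright within 10 degrees and within 25 mm of where they started (x of red_jar in the frame of spice_rack between -0.025 and 0.025 m and y of red_jar in the frame of spice_rack between -0.14 and 0.14 m and z of red_jar in the frame of spice_rack between 0.01 and 0.021 m and angle between each of red_jar, green_jar, salt_shaker's own z axis and vertical below 0.17 rad and linear speed of red_jar below 0.02 m/s and distance of each of green_jar, salt_shaker from where it was at the start of the episode below 0.025 m); the robot touches nothing.
It fails at once if the green-labelled jar is shoved more than 25 mm, lifted out or knocked over (distance of green_jar from where it was at the start of the episode above 0.025 m or angle between green_jar's own z axis and vertical above 0.5 rad).
It fails at once if the salt shaker is shoved more than 25 mm, picked up or knocked over (distance of salt_shaker from where it was at the start of the episode above 0.025 m or angle between salt_shaker's own z axis and vertical above 0.5 rad).
It also fails if it takes over 40 s, if anything falls off the work surface, if the arm or the gripper's body presses on something with over 40 N, if the wrist force passes 120 N, or if a joint passes its speed limit or range.

ROBOT

A 6-joint arm with a two-finger parallel gripper is mounted at the origin on a cart in front of the work surface, level with it; the furniture and walls round the work are solid. World frame = base frame: x ahead of the robot, y to its left, z up, the work surface at z = 0. Lengths are in m, angles in rad, forces in N, time in s.
With the tool pointing down it reaches from about 0.35 to 0.975 m from the base axis. Payload 4.9 kg.
Tool frame: the origin (TCP) lies on the centre line of the jaws, within the pads' length; the fingertips stand manip.tip_reach ahead of it and the grasp point (between the pads) is the TCP (manip.tip_reach is the distance from the TCP to the fingertips, in m); z points along the fingers, y is the line along which they close (so a half turn about z gives the same grasp; the last joint's range is limited). The gripper opens to 85 mm and grips with 20 to 120 N. Pads are 22 mm wide; open, the fingers measure 114 mm over their backs; the gripper's body (76 mm by 85 mm) begins 54 mm behind the grasp point. The pads swing forward as they close: fully open they stand 13 mm farther back than shut.
Start: joints at [-1.355, 0.053, 1.613, -0, 1.476, -0.119], TCP at [0.205, -0.59, 0.25] pointing down, gripper open.
Joint ranges: [-3.01, 3.01], [-1.01, 2.22], [0.06, 2.58], [-1.02, 4.17], [0.09, 2.62], [-3.14, 3.14]. Speed limits (rad/s): [2.57, 2.57, 3.14, 3.14, 3.14, 3.14].

INTERFACE

Orientations are given as a unit quaternion [w, x, y, z].
In Python, from plant import manip gives the robot as it stands. The module is installed in compiled form; this text tells all that it offers.
- The arm moves only by the tool move_arm, never from a script. Its argument "rows" is a list of rows, each a list of 7 numbers: the shift along the tool's x, y, z in cm, then the turn, a rotation vector about the tool's x, y, z in degrees, then the opening, from -1 (shut) to 1 (fully open). In form: [[tx, ty, tz, ax, ay, az, jaw], ...]. A call has 1 to 20 rows; each row shifts and turns the commanded pose from where the row before left it, along the tool's axes as they then stand; what a row does not reach is not made up. A row lasts 1/12 s, in which the tool goes at most 41.7 mm and 7.16 degrees, less where a joint would pass 70% of its speed; a pose out of reach is approached as far as the arm can. A call is refused whole if a number of a shift passes 4.17 or a number of a turn 7.16, either way. A call with a gripper value outside its range is refused whole. The fingers move at their own pace and stop on an object; the grip force is fixed at half the most. Time passes only in rows, so rows that do not move let the fingers close. It gives the time, the measured TCP pose, the force, the opening and the grip force at its end, in the units of the state.
- manip.state(): the state, without advancing time (a new reading comes with each control period).
- manip.grab_frame(name): name is "side" or "top" or "wrist"; returns a dict with "img" (420x560x3 uint8, blue, green, red), "mtx" (3x3 intrinsics, pixels), "R" (3x3) and "t" (3): a world point X has camera coordinates R X + t. Camera axes: x right, y down, z forward; pixel columns grow to the right and rows downward; lengths in m; the calibration is good to about 2 mm. A picture is of the moment at which its call begins. There is no depth.
- manip.job_done(): hands the job in; it is judged then, once.
The state is a dict: "time": time; "joint_pos": joint angles; "joint_vel": joint speeds; "joint_efforts": joint torques, N m; "tool_pos": TCP position; "tool_rot": TCP orientation; "contact_force": force on the tool from outside, world axes, zero at the start; "ft_torque": the same for the moment, N m; "gripper_width": opening from 0.0 (shut) to 1.0 (fully open); "grasp_force": force on a finger pad.
Only numpy, scipy, OpenCV 4.12 (cv2) and the standard library are available. Lean on these libraries where they do the work, as an engineer would, in place of code of your own. Each camera call takes 0.05 s, during which the arm holds its last target. There are 200 camera calls.

## Working session

There is one attempt and no reset: what is moved stays moved. The work goes in short steps, Python scripts to look and compute and a tool call to move; the robot and the scene stay as the last step left them, time stands still between calls to the robot, and variables do not carry over. Pictures are saved under pics/ and viewed, at most 10 in all, crops included, and the job is handed in when it is done.

Besides the shell and the picture viewer there is one more tool, called by a JSON object that holds its "op" and its "data". move_arm: Moves the arm, as the interface text tells. Its arguments: {"type":"object","properties":{"rows":{"type":"array","items":{"type":"array","items":{"type":"number"}}}},"required":["rows"]}

```bash
mkdir -p pics; python3 - <<'E'
from plant import manip
import cv2, numpy as np
s=manip.state(); print(s, manip.tip_reach)
for n in ("side","top"):
    f=manip.grab_frame(n); cv2.imwrite(f"pics/{n}0.png",f["img"])
    np.savez(f"{n}.npz",**f); print(n,f["mtx"].tolist(),(-f["R"].T@f["t"]).tolist())
E
```

```text
{'time': 0.0, 'joint_pos': array([-1.35503548e+00,  5.33735486e-02,  1.61429519e+00, -1.49903425e-05,
        1.47600257e+00, -1.18975719e-01]), 'joint_vel': array([ 2.12288438e-04,  7.77962102e-04,  2.81962328e-05,  1.79784137e-03,
       -3.61296609e-04, -1.11626250e-04]), 'joint_efforts': array([-2.37166212e-03, -3.93680906e+01, -3.70175457e+01, -3.59102041e-04,
        7.04679958e-03,  7.29043109e-06]), 'tool_pos': array([ 0.20520998, -0.58973057,  0.24905192]), 'tool_rot': array([-1.03775147e-03,  9.86025941e-01,  1.66588605e-01, -5.77282188e-05]), 'contact_force': array([ 0.28922385, -0.06216211, -0.00207567]), 'ft_torque': array([ 0.02489495, -0.03157302, -0.05792085]), 'grasp_force': 0.0, 'gripper_width': 1.0020786264982207} 0.019
side [[462.3341564306515, 0.0, 278.1144148227408], [0.0, 462.3341564306515, 214.6780682357077], [0.0, 0.0, 1.0]] [0.10663768232681003, 0.6751501810294271, 0.7037387273900756]
top [[398.6624591284698, 0.0, 274.9555398629509], [0.0, 398.6624591284698, 205.6338112736978], [0.0, 0.0, 1.0]] [0.30618864332765383, 0.06056305908717556, 0.9569619000266005]
```

View pics/side0.png

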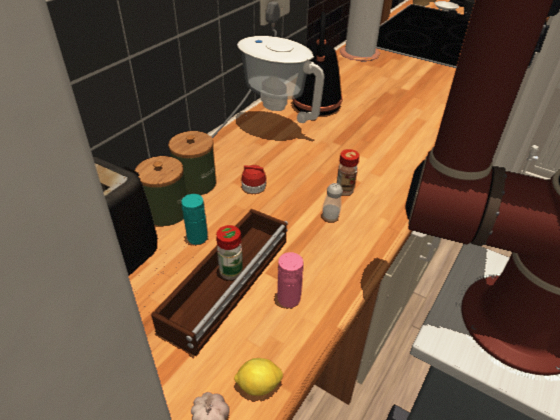

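View pics/top0.png

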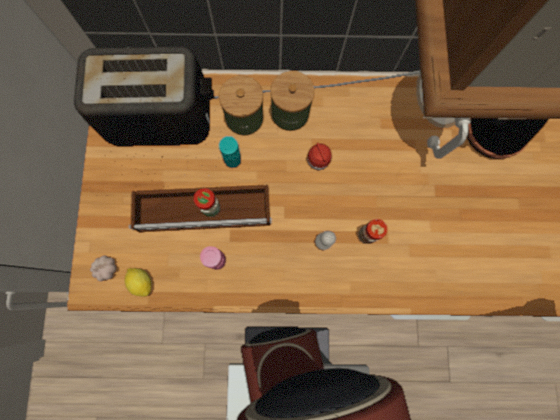

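The side view has the red-capped candidates at (349,170), brown contents and jar-shaped, and at (254,178), a squat red-topped object. The green jar in the rack is at (229,250), the salt shaker at (332,203), and the pink and turquoise look-alikes at (290,280) and (194,220). The tall brown jar at (349,170), which is (375,231) in the top view, fits the description. I'll confirm it in an enlarged crop.

```bash
python3 - <<'E'
import cv2, numpy as np
a=cv2.imread("pics/side0.png");b=cv2.imread("pics/top0.png")
A=cv2.resize(a[140:230,230:370],None,fx=5,fy=5,interpolation=cv2.INTER_CUBIC)[:, :]
cv2.imwrite("pics/c1.png",A)
B=cv2.resize(b[140:260,300:400],None,fx=4,fy=4,interpolation=cv2.INTER_CUBIC)
C=cv2.resize(b[180:240,125:280],None,fx=5,fy=5,interpolation=cv2.INTER_CUBIC)
D=np.zeros((600,800,3),np.uint8); D[:300,:775]=C
D[300:600,:250]=cv2.resize(b[200:260,300:350],None,fx=5,fy=5,interpolation=cv2.INTER_CUBIC)
D[300:600,260:510]=cv2.resize(b[200:260,350:400],None,fx=5,fy=5,interpolation=cv2.INTER_CUBIC)
cv2.imwrite("pics/c2.png",D)
E
```

```text
(no output)
```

View pics/c1.png

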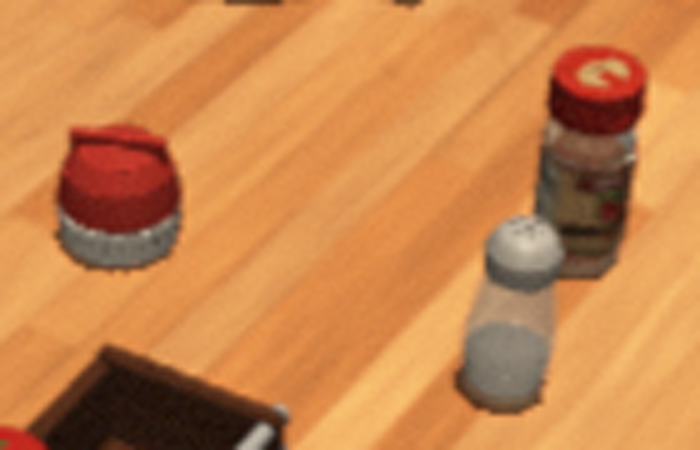

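View pics/c2.png

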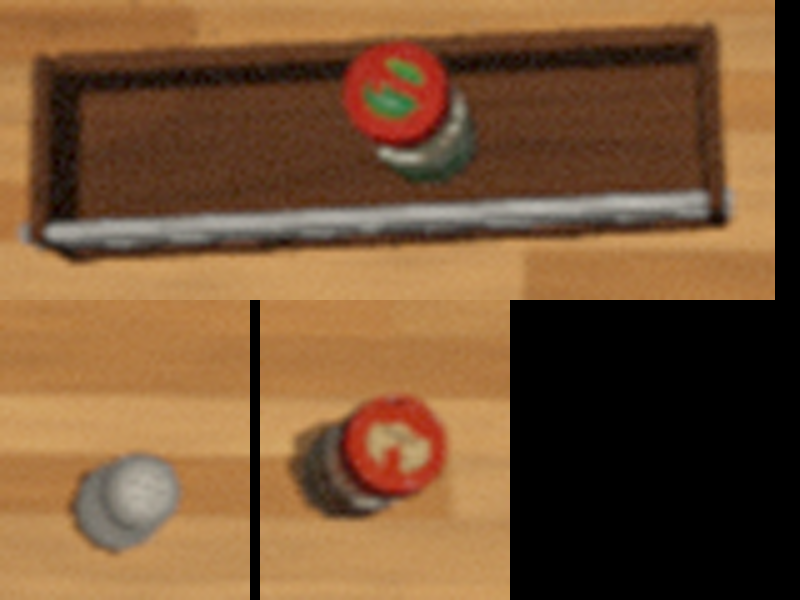

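The crop confirms it. The object at (349,170) is the tall jar with brown spice and a red cap. The one at (254,178) is a squat red and white gadget, so not the target. The salt shaker stands just left of the jar in the top view.

```bash
cat > h.py <<'E'
import numpy as np
def ray(f,u,v,z):
    d=f["R"].T@np.linalg.solve(f["mtx"],[u,v,1.]); c=-f["R"].T@f["t"]
    return (c+d*(z-c[2])/d[2])
E
python3 - <<'E'
import numpy as np; from h import ray
t=np.load("top.npz"); s=np.load("side.npz"); np.set_printoptions(precision=4,suppress=True)
P=dict(red=(376.8,228.6,.106),green=(203.8,198,.121),salt=(328.2,237.2,.085),bl=(132.2,191.6,.06),br=(267.6,185.2,.06),fr=(269.4,223,.06),fl=(132.2,228.2,.06))
W={k:ray(t,*p) for k,p in P.items()}
for k,w in W.items(): print(k,w)
print("side red",ray(s,349.2,154,.106),"green",ray(s,229,232,.121),"salt",ray(s,335,188,.088))
d=W["bl"]-W["br"]; print("len",np.linalg.norm(d),"yaw",np.degrees(np.arctan2(-d[0],d[1])))
print("depth",np.linalg.norm(W["br"]-W["fr"]))
# side rack corners top
for n,p in dict(b_r=(256,211),f_r=(287,232),f_l=(194,347),b_l=(159,318)).items(): print(n,ray(s,*p,.06))
E
```

```text
red [ 0.4451 -0.1619  0.106 ]
green [0.5046 0.2123 0.121 ]
salt [ 0.428  -0.0594  0.085 ]
bl [0.5321 0.3899 0.06  ]
br [0.5516 0.0764 0.06  ]
fr [0.4624 0.0709 0.06  ]
fl [0.4464 0.3823 0.06  ]
side red [ 0.4492 -0.1605  0.106 ] green [0.5069 0.2115 0.121 ] salt [ 0.4258 -0.0515  0.088 ]
len 0.31408863279696253 yaw 3.565142380637556
depth 0.08940668921060128
b_r [0.5412 0.0801 0.06  ]
f_r [0.4526 0.0972 0.06  ]
f_l [0.4327 0.4018 0.06  ]
b_l [0.5174 0.3925 0.06  ]
```

{"op": "move_arm", "data": {"rows": [[0,0,0,0,0,5.2,1],[0,0,0,0,0,5.2,1],[0,0,0,0,0,5.2,1],[1.6,-2.4,0,0,0,0,1],[1.6,-2.4,0,0,0,0,1],[1.6,-2.4,0,0,0,0,1],[1.6,-2.4,0,0,0,0,1],[1.6,-2.4,0,0,0,0,1],[1.6,-2.4,0,0,0,0,1],[1.6,-2.4,0,0,0,0,1],[1.6,-2.4,0,0,0,0,1],[1.6,-2.4,0,0,0,0,1],[1.6,-2.4,0,0,0,0,1],[1.6,-2.4,0,0,0,0,1],[1.6,-2.4,0,0,0,0,1],[1.6,-2.4,0,0,0,0,1],[1.6,-2.4,0,0,0,0,1],[1.6,-2.4,0,0,0,0,1],[1.0,-2.0,0,0,0,0,1],[0,0,0,0,0,0,1]]}}

```text
time: 1.77
tool_pos: [0.432, -0.1923, 0.2498]
tool_rot: [-0.001, 0.999, 0.033, -0.0]
contact_force: [-0.3, -0.3, 0.2]
gripper_width: 0.999
grasp_force: 0.0
```

```bash
python3 - <<'E'
from plant import manip
import cv2, numpy as np
f=manip.grab_frame("wrist"); cv2.imwrite("pics/w1.png",f["img"]); np.savez("w1.npz",**f)
s=manip.state(); print(s["time"],s["tool_pos"],s["tool_rot"])
E
```

```text
1.8167 [ 0.43141854 -0.19384932  0.24984642] [-1.74376083e-04  9.99454836e-01  3.30135389e-02 -3.26421589e-04]
```

View pics/w1.png

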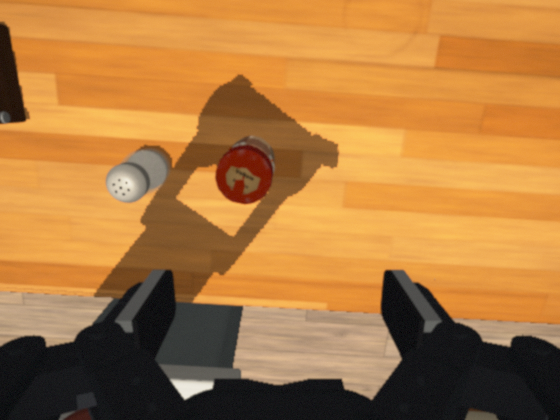

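The wrist view shows the red cap centred near (244,175), the salt shaker cap at (127,183), and clear space around the jar.

```bash
python3 - <<'E'
import numpy as np; from h import ray
f=np.load("w1.npz")
p=ray(f,244,175,.106); print("red",p,"salt",ray(f,127,183,.088), "rack fr corner",ray(f,22,120,.06))
for z in(.0,): print("base far edge",ray(f,254,138,z))
tx=np.array([.998,.066]);ty=np.array([.066,-.998])
for q in (p[:2],(.447,-.161)):
    d=np.array(q)-[.4314,-.1938]; print(d@tx*100,d@ty*100)
E
```

```text
red [ 0.44990243 -0.16564604  0.106     ] salt [ 0.43288342 -0.06833917  0.088     ] rack fr corner [0.4752283  0.03029136 0.06      ]
base far edge [ 0.46710409 -0.16549852  0.        ]
2.032359142232378 -2.6876491873057433
1.7733600000000003 -3.17048
```

{"op": "move_arm", "data": {"rows": [[0.9,-1.5,0,0,0,0,1],[1.0,-1.5,0,0,0,0,1],[0,0,2.5,0,0,0,1],[0,0,2.5,0,0,0,1],[0,0,2.5,0,0,0,1],[0,0,2.5,0,0,0,1],[0,0,2.5,0,0,0,1],[0,0,2.0,0,0,0,1],[0,0,1.7,0,0,0,1],[0,0,1.2,0,0,0,1],[0,0,0.4,0,0,0,1],[0,0,0,0,0,0,1],[0,0,0,0,0,0,1]]}}

```text
time: 2.9
tool_pos: [0.4486, -0.1649, 0.073]
tool_rot: [0.0, 1.0, 0.031, 0.0]
contact_force: [0.3, -0.4, 0.4]
gripper_width: 1.007
grasp_force: 0.0
```

```bash
python3 - <<'E'
from plant import manip
import cv2, numpy as np
f=manip.grab_frame("wrist"); g=manip.grab_frame("side")
cv2.imwrite("pics/w2.png",np.hstack([cv2.resize(f["img"],(480,360)),cv2.resize(g["img"][110:230,280:380],(300,360))]))
E
```

```text
(no output)
```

View pics/w2.png

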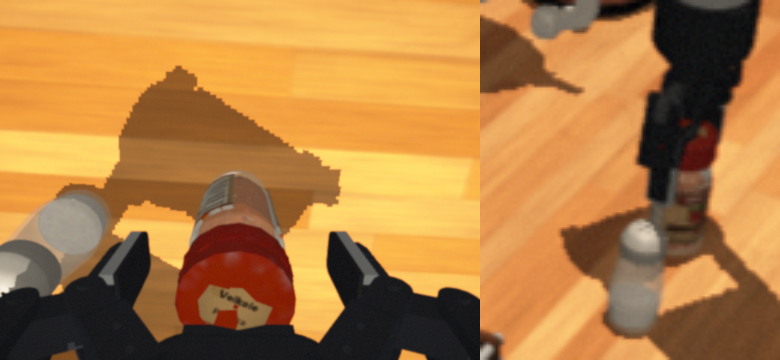

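The jar's cap at about (237,285) sits between the pads and the shaker is clear on the left, so I'll close the jaws.

{"op": "move_arm", "data": {"rows": [[0,0,0,0,0,0,-1],[0,0,0,0,0,0,-1],[0,0,0,0,0,0,-1],[0,0,0,0,0,0,-1],[0,0,0,0,0,0,-1],[0,0,0,0,0,0,-1],[0,0,0,0,0,0,-1],[0,0,0,0,0,0,-1],[0,0,0,0,0,0,-1],[0,0,0,0,0,0,-1],[0,0,0,0,0,0,-1],[0,0,0,0,0,0,-1]]}}

```text
time: 4.0
tool_pos: [0.4488, -0.1644, 0.0731]
tool_rot: [0.0, 1.0, 0.031, 0.001]
contact_force: [-1.0, 2.8, 6.2]
gripper_width: 0.501
grasp_force: 60.9
```

{"op": "move_arm", "data": {"rows": [[0,0,-0.5,0,0,0,-1],[0,0,-1.0,0,0,0,-1],[0,0,-1.5,0,0,0,-1],[0,0,-2,0,0,0,-1],[0,0,-2,0,0,0,-1],[0,0,-2,0,0,0,-1],[0,0,-2,0,0,0,-1],[0,0,-2,0,0,0,-1],[0,0,-2,0,0,0,-1],[0,0,-1.5,0,0,0,-1],[0,0,-1,0,0,0,-1],[0,0,-0.5,0,0,0,-1],[0,0,0,0,0,0,-1]]}}

```text
time: 5.08
tool_pos: [0.4485, -0.1645, 0.2534]
tool_rot: [0.0, 1.0, 0.031, 0.001]
contact_force: [-0.4, 0.6, -1.0]
gripper_width: 0.502
grasp_force: 60.9
```

```bash
python3 - <<'E'
from plant import manip
import cv2, numpy as np
f=manip.grab_frame("wrist"); g=manip.grab_frame("side")
cv2.imwrite("pics/w3.png",np.hstack([cv2.resize(f["img"],(480,360)),cv2.resize(g["img"][40:240,280:420],(300,360))]))
s=manip.state(); print(s["tool_pos"],s["gripper_width"],s["contact_force"])
E
```

```text
[ 0.44778053 -0.16408469  0.25132797] 0.5038448202301591 [-0.10760469 -0.36690409 -0.97572485]
```

View pics/w3.png

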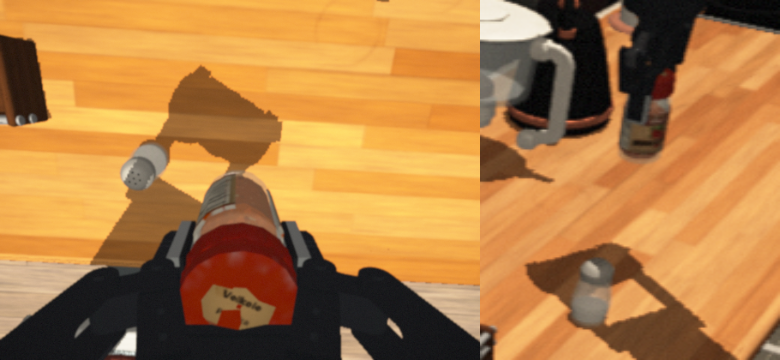

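The jar is held upright and well clear of the worktop, and the shaker is still standing. Next I'll carry it over the left free stretch of the rack.

{"op": "move_arm", "data": {"rows": [[0.2,-1.0,0,0,0,0,-1],[0.3,-2.0,0,0,0,0,-1],[0.45,-2.8,0,0,0,0,-1],[0.45,-2.8,0,0,0,0,-1],[0.45,-2.8,0,0,0,0,-1],[0.45,-2.8,0,0,0,0,-1],[0.45,-2.8,0,0,0,0,-1],[0.45,-2.8,0,0,0,0,-1],[0.45,-2.8,0,0,0,0,-1],[0.45,-2.8,0,0,0,0,-1],[0.45,-2.8,0,0,0,0,-1],[0.45,-2.8,0,0,0,0,-1],[0.45,-2.8,0,0,0,0,-1],[0.45,-2.8,0,0,0,0,-1],[0.45,-2.8,0,0,0,0,-1],[0.45,-2.8,0,0,0,0,-1],[0.45,-2.8,0,0,0,0,-1],[0.4,-2.0,0,0,0,0,-1],[0,0,0,0,0,0,-1],[0,0,0,0,0,0,-1]]}}

```text
time: 6.85
tool_pos: [0.4941, 0.3105, 0.2507]
tool_rot: [0.001, 0.999, 0.032, -0.001]
contact_force: [0.4, -0.7, -0.7]
gripper_width: 0.504
grasp_force: 61.2
```

```bash
python3 - <<'E'
from plant import manip
import cv2, numpy as np
f=manip.grab_frame("wrist"); cv2.imwrite("pics/w4.png",f["img"]); np.savez("w4.npz",**f)
s=manip.state(); print(s["time"],s["tool_pos"],s["tool_rot"])
E
```

```text
6.9 [0.49429534 0.30968617 0.25098265] [ 6.57993393e-04  9.99496117e-01  3.17145823e-02 -1.12408179e-03]
```

View pics/w4.png

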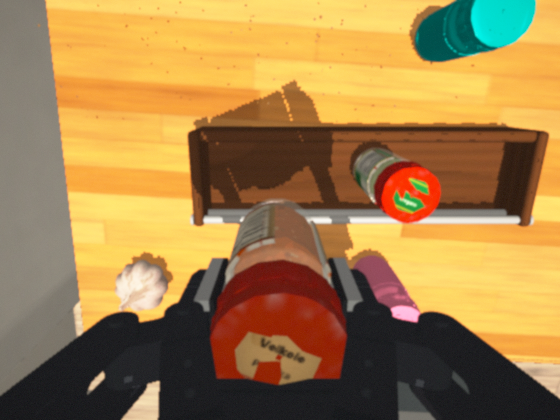

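```bash
python3 - <<'E'
import numpy as np; from h import ray
np.set_printoptions(precision=4,suppress=True)
f=np.load("w4.npz")
for n,u,v,z in [("bl",191,131,.059),("br",546,131,.059),("rail l",205,219,.055),("rail r",530,219,.055),("rail mid",360,219,.055),("green",409,192,.121),("jar base far edge",277,201,.179)]: print(n,ray(f,u,v,z))
E
```

```text
bl [0.5374 0.388  0.059 ]
br [0.5575 0.0795 0.059 ]
rail l [0.4557 0.3763 0.055 ]
rail r [0.4756 0.068  0.055 ]
rail mid [0.4652 0.2294 0.055 ]
green [0.5099 0.214  0.121 ]
jar base far edge [0.5134 0.3115 0.179 ]
```

The wrist view shows the rack's back corners at (191,131) and (546,133), the rail along row 219, the green cap at (409,192), and free floor under the held jar. In this camera the jar sits about 6 mm forward of mid-depth, so I'll shift it back 0.4 cm and lower it.

{"op": "move_arm", "data": {"rows": [[0.4,0,0.5,0,0,0,-1],[0,0,1.5,0,0,0,-1],[0,0,2,0,0,0,-1],[0,0,2,0,0,0,-1],[0,0,2,0,0,0,-1],[0,0,2,0,0,0,-1],[0,0,2,0,0,0,-1],[0,0,1.2,0,0,0,-1],[0,0,0.8,0,0,0,-1],[0,0,0.5,0,0,0,-1],[0,0,0.5,0,0,0,-1],[0,0,0.3,0,0,0,-1],[0,0,0,0,0,0,-1],[0,0,0,0,0,0,-1]]}}

```text
time: 8.07
tool_pos: [0.4996, 0.3101, 0.1001]
tool_rot: [-0.0, 1.0, 0.031, 0.001]
contact_force: [0.0, 0.5, -0.9]
gripper_width: 0.503
grasp_force: 61.2
```

```bash
python3 - <<'E'
from plant import manip
import cv2, numpy as np
g=manip.grab_frame("side"); cv2.imwrite("pics/s5.png",cv2.resize(g["img"][190:370,130:330],(660,594),interpolation=cv2.INTER_CUBIC))
s=manip.state(); print(s["tool_pos"],s["contact_force"])
E
```

```text
[0.49969645 0.31012846 0.10020409] [-0.2930718  -0.36160126 -1.45658023]
```

View pics/s5.png

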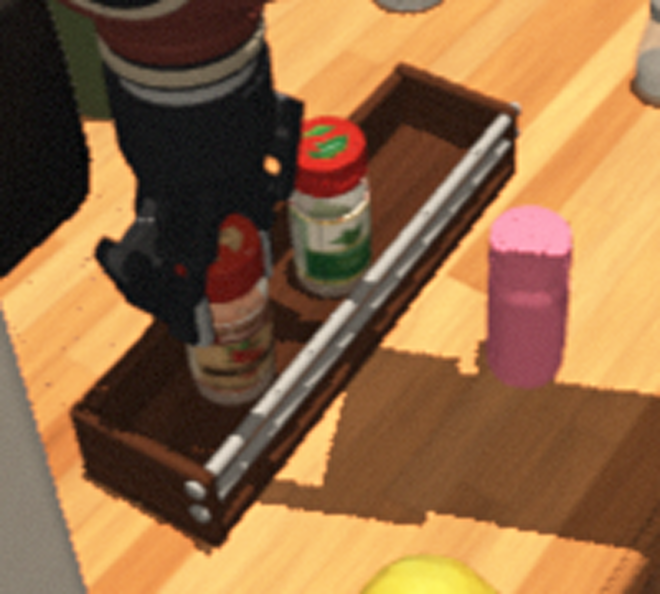

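The jar is inside the rack behind the rail, with its base at about (235,395), clear of the rail and back board, and the green jar is untouched. I'll lower the last 12 mm or so gently.

{"op": "move_arm", "data": {"rows": [[0,0,0.3,0,0,0,-1],[0,0,0.3,0,0,0,-1],[0,0,0.2,0,0,0,-1],[0,0,0.2,0,0,0,-1],[0,0,0.1,0,0,0,-1],[0,0,0,0,0,0,-1],[0,0,0,0,0,0,-1]]}}

```text
time: 8.7
tool_pos: [0.4992, 0.3099, 0.0882]
tool_rot: [-0.0, 1.0, 0.031, 0.0]
contact_force: [-0.3, 0.5, -0.6]
gripper_width: 0.502
grasp_force: 61.1
```

{"op": "move_arm", "data": {"rows": [[0,0,0.1,0,0,0,-1],[0,0,0.05,0,0,0,-1],[0,0,0,0,0,0,-1]]}}

```text
time: 8.95
tool_pos: [0.4995, 0.31, 0.0881]
tool_rot: [0.0, 1.0, 0.031, 0.0]
contact_force: [-1.8, -0.1, 5.1]
gripper_width: 0.507
grasp_force: 61.6
```

The upward force is now 5 N, so the jar is on the floor. I'll open and retreat straight up.

{"op": "move_arm", "data": {"rows": [[0,0,0,0,0,0,0.2],[0,0,0,0,0,0,0.4],[0,0,0,0,0,0,0.6],[0,0,0,0,0,0,0.6],[0,0,0,0,0,0,0.6],[0,0,-0.5,0,0,0,0.6],[0,0,-1,0,0,0,0.6],[0,0,-2,0,0,0,0.6],[0,0,-3,0,0,0,0.6],[0,0,-3,0,0,0,0.6],[0,0,-3,0,0,0,0.6],[0,0,-3,0,0,0,0.6],[0,0,-2,0,0,0,0.6],[0,0,0,0,0,0,0.6],[0,0,0,0,0,0,0.6]]}}

```text
time: 10.2
tool_pos: [0.5, 0.3102, 0.2645]
tool_rot: [-0.001, 1.0, 0.031, 0.002]
contact_force: [0.5, 1.6, -0.8]
gripper_width: 0.8
grasp_force: 0.0
```

```bash
python3 - <<'E'
from plant import manip
import cv2, numpy as np
g=manip.grab_frame("side");w=manip.grab_frame("wrist"); np.savez("w6.npz",**w)
cv2.imwrite("pics/s6.png",np.hstack([cv2.resize(g["img"][170:370,130:360],(400,348)),cv2.resize(w["img"],(400,348))]))
E
```

```text
(no output)
```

View pics/s6.png

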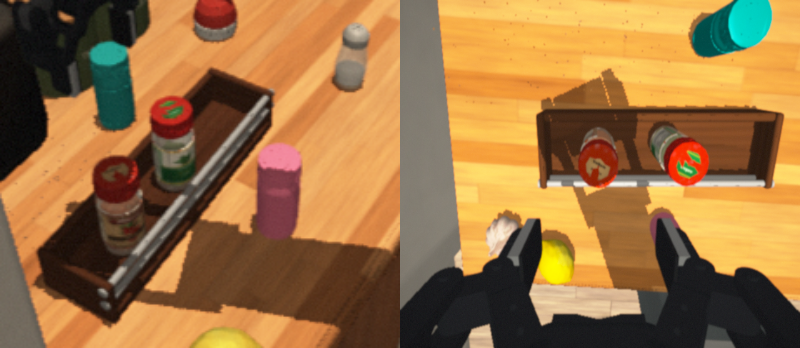

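The red jar stands upright in the rack at mid-depth, at (120,205) in the left half of the picture. The green jar and the shaker are still standing and the gripper is clear, so I'll hand the job in.

```bash
python3 -c "
from plant import manip
print(manip.job_done())"
```

```text
the job is handed in; nothing more can be done
None
```

The red-capped jar is standing upright on the rack floor behind the rail, left of the green-labelled jar; the green jar and salt shaker looked unmoved in the last picture, and the job is handed in (no verdict was returned).

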